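# Top flask off the pile and onto the cell imager

## Task

Lift the top culture flask off the pile of three and set it down gently on the imager's stage: lying flat, its whole body inside the low three-sided metal frame and square with it, its cap towards the frame's open side. Let go of it. Leave the other two flasks of the pile and the flask that lies alone where they are.

Things in the scene. Friction and masses are not known exactly. Their poses are not given: they have to be found in the camera images.
- top_flask_centre (a point): Centre of the body of the pile's top flask, 75 mm above the bench. Whitish clear rigid flask lying flat, 50 g: body 72 (own x) x 52 (y) x 30 mm (z, up), blue 24 mm cap at the -x end, reaching 64 mm from here; the 12 mm next to the neck is only 38 wide. Pinch across the 52 mm, fingertips 5 mm below this point (10 above its underside), else they hit the flask beneath or, later, the frame.
- second_flask_centre (a point): Same point of the identical flask directly under the top one, 30 mm lower; it rests on a third flask, which lies on the bench. Flat sides touch, nothing interlocks. To be left in place.
- lone_flask_centre (a point): Same point of an identical flask lying alone on the bench, between the pile and the imager. To be left in place.
- frame (a point): Middle of the frame, on the dark stage plate 86 mm above the bench (z up), on top of a fixed cream box 190 x 200 mm, left or right of the robot, pile on the other side. A light window marks it. Aluminium bars: sides 4 mm high at y = +-38 mm, end stop 12 mm high at x = +48; open on -x (roughly to the robot), where they end at -48. Flask home: centre 15 mm above here, own x along this x.
Things that resemble listed ones, but are neither listed nor needed, are in the scene too. Leave any orange look-alike of the part that bears top_flask_centre alone. Leave any red look-alike of the part that bears second_flask_centre alone.

How it is judged:
By the outcome, as a careful person would: the job done as asked, in the order asked, and still so for the second after the job is handed in, with the robot touching nothing.
It also fails if it takes over 35 s, if anything falls off the work surface, if the arm or the gripper's body presses on something with over 40 N, if the wrist force passes 120 N, or if a joint passes its speed limit or range.

## Robot

A 7-joint arm with a two-finger parallel gripper is mounted at the origin on the work surface. World frame = base frame: x ahead of the robot, y to its left, z up, the work surface at z = 0. Lengths are in m, angles in rad, forces in N, time in s.
With the tool pointing down it reaches from about 0.4 to 0.875 m from the base axis. Payload 6.5 kg.
Tool frame: the origin (TCP) lies on the centre line of the jaws, within the pads' length; the fingertips stand 25 mm ahead of it and the grasp point (between the pads) lies 6 mm ahead of it; z points along the fingers, y is the line along which they close (so a half turn about z gives the same grasp; the last joint's range is limited). The gripper opens to 85 mm and grips with 20 to 120 N. Pads are 22 mm wide; open, the fingers measure 114 mm over their backs; the gripper's body (76 mm by 85 mm) begins 54 mm behind the grasp point. The pads swing forward as they close: fully open they stand 13 mm farther back than shut.
Start: joints at [-1.376, 0.536, -0.004, 1.538, 0.003, 1.067, -0.071], TCP at [0.168, 0.628, 0.256] pointing down, gripper open.
Joint ranges: [-2.7, 2.7], [-0.37, 2.16], [-1.27, 1.26], [0.24, 2.4], [-1.31, 4.45], [0.19, 1.91], [-2.76, 2.76]. Speed limits (rad/s): [2.39, 2.39, 3.14, 3.14, 3.14, 3.14, 3.14].

## Interface

Orientations are given as a unit quaternion [x, y, z, w].
In Python, from workcell import env, eyes, sign_off, finder gives the robot as it stands.
- The arm moves only by the tool step_arm, never from a script. Its argument "targets" is a list of rows, each an object of numbers: "dx", "dy", "dz": the shift along the tool's x, y, z in units of 0.8 m (1.0 is 0.8 m); "turn": the turn about the tool's z in units of pi/4 rad (1.0 is pi/4 rad). In form: [{"dx": .., "dy": .., "dz": .., "turn": ..}, ...]. A call has exactly 5 rows; each row is the pose to reach, as a shift and turn from the pose commanded when the call began, along the tool's axes at that moment; what a row does not reach only later rows make up. A row lasts 1/12 s, in which the tool goes at most 41.7 mm and 7.16 degrees, less where a joint would pass 70% of its speed; a pose out of reach is approached as far as the arm can. A call with a number of a shift or a turn outside -1 to 1 is refused whole. A call with a gripper value outside its range is refused whole. "hand" is the opening, from 0 (shut) to 1 (fully open), set as the call begins (left out, the last holds). The fingers move at their own pace and stop on an object; "grip_force" is the grip in N (left out, the last holds). Time passes only in rows, so rows that repeat a pose let the fingers close, or fill a call up. It gives the time, the measured TCP pose, the force, the opening and the grip force at its end, in the units of the state.
- env.get_obs(): the state, without advancing time (a new reading comes with each control period).
- eyes.capture(name): name is "scene" or "top"; returns a dict with "image" (420x560x3 uint8, blue, green, red), "range_z" (420x560 float32, m along the optical axis (not along the pixel's ray), 0 where there is no reading), "K" (3x3 intrinsics, pixels), "cam_to_world" (4x4, takes a point from camera to world coordinates). Camera axes: x right, y down, z forward; pixel columns grow to the right and rows downward; lengths in m; the calibration is good to about 2 mm. A picture is of the moment at which its call begins.
- sign_off(): hands the job in; it is judged then, once.
Trained networks look in a picture, given as the dict that the camera call returned (one of the last four; its "shot" number tells which), for a name from the list of things; names that differ only in an ending like _2 or _b are one class to them, and where a whole thing is asked for, a point or a joint stands for the part that bears it (a point fixed in the world has none). Each returns a list of dicts, best first, with "confidence" (0 to 1); they miss things now and then, are a little off and sometimes report something else, mostly with a low value. They report only what shows in the picture. A call takes as long as a camera call. They do not tell look-alikes from the thing itself.
- finder.look_for(thing, picture): "point" ([column, row] in pixels, amid what is visible of it).
- finder.place_of(thing, picture): "point" ([column, row] in pixels: a listed point, or the origin of a listed thing).
The state is a dict: "time": time; "joints": joint angles; "joint_velocities": joint speeds; "effort": joint torques, N m; "tcp_pos": TCP position; "tcp_rot": TCP orientation; "force": force on the tool from outside, world axes, zero at the start; "torque": the same for the moment, N m; "grip_width": opening from 0.0 (shut) to 1.0 (fully open); "grasp_force": force on a finger pad.
Only numpy, scipy, OpenCV 4.12 (cv2) and the standard library are available. Lean on these libraries where they do the work, as an engineer would, in place of code of your own. Each camera call takes 0.05 s, during which the arm holds its last target. There are 200 camera calls.

## Working session

There is one attempt and no reset: what is moved stays moved. The work goes in short steps, Python scripts to look and compute and a tool call to move; the robot and the scene stay as the last step left them, time stands still between calls to the robot, and variables do not carry over. Pictures are saved under pics/ and viewed, at most 10 in all, crops included, and the job is handed in when it is done.

Besides the shell and the picture viewer there is one more tool, called after ">>>" as name(argument=value, ...) on one line, values as JSON. step_arm: Moves the arm, as the interface text tells. Its arguments: {"type":"object","properties":{"targets":{"type":"array","items":{"type":"object","properties":{"dx":{"type":"number"},"dy":{"type":"number"},"dz":{"type":"number"},"turn":{"type":"number"}}}},"hand":{"type":"number"},"grip_force":{"type":"number"}},"required":["targets"]}

```bash
mkdir -p pics; cat > h.py <<'E'
import numpy as np,cv2
from workcell import env,eyes,sign_off,finder
def w(c,p,z=None):
    u,v=p;K=c["K"];T=c["cam_to_world"];r=np.array([(u-K[0,2])/K[0,0],(v-K[1,2])/K[1,1],1])
    if z is None: d=float(c["range_z"][int(round(v)),int(round(u))])
    else:
        rw=T[:3,:3]@r; d=(z-T[2,3])/rw[2]
    return (T[:3,:3]@(r*d)+T[:3,3]).round(4)
E
python3 - <<'E'
from h import *
ims=[]
for n in("scene","top"):
    c=eyes.capture(n);cv2.imwrite(f"pics/{n}0.png",c["image"])
    for t,z in(("top_flask_centre",.075),("second_flask_centre",.045),("lone_flask_centre",.015),("frame",.086)):
        for r in finder.place_of(t,c)[:4]: print(n,t,np.round(r["point"]),round(r["confidence"],2),w(c,r["point"],z),w(c,r["point"]))
print(env.get_obs())
E
```

```text
scene top_flask_centre [142. 213.] 0.96 [ 0.6594 -0.2111  0.075 ] [ 0.6364 -0.2484  0.0314]
scene top_flask_centre [188. 162.] 0.87 [ 0.4894 -0.2316  0.075 ] [ 0.5    -0.2198  0.0883]
scene second_flask_centre [190. 172.] 0.82 [ 0.4903 -0.2309  0.045 ] [ 0.5099 -0.2092  0.0707]
scene second_flask_centre [256. 162.] 0.73 [ 0.3797 -0.1185  0.045 ] [ 0.3674 -0.1273  0.0319]
scene lone_flask_centre [272. 220.] 0.92 [ 0.4949 -0.0026  0.015 ] [0.5064 0.0049 0.0309]
scene frame [345. 259.] 0.55 [0.558  0.1925 0.086 ] [0.5587 0.1927 0.0871]
top top_flask_centre [405. 213.] 0.63 [ 0.4889 -0.2295  0.075 ] [ 0.486  -0.2258  0.0896]
top top_flask_centre [409. 150.] 0.63 [ 0.6031 -0.246   0.075 ] [ 0.6179 -0.2584  0.0297]
top top_flask_centre [400. 214.] 0.59 [ 0.4863 -0.2199  0.075 ] [ 0.4829 -0.2157  0.092 ]
top second_flask_centre [404. 214.] 0.86 [ 0.4919 -0.2348  0.045 ] [ 0.4831 -0.2234  0.0897]
top second_flask_centre [361. 298.] 0.83 [ 0.3481 -0.1471  0.045 ] [ 0.3488 -0.1498  0.0282]
top lone_flask_centre [277. 221.] 0.9 [ 0.4952 -0.0067  0.015 ] [ 0.4917 -0.0066  0.0327]
top lone_flask_
[... 164 characters left out ...]
joints': array([-1.3761924 ,  0.53645326, -0.00438142,  1.53791748,  0.00261194,
        1.06727359, -0.07119655]), 'joint_velocities': array([ 0.00160253, -0.00217774, -0.00248336, -0.00028749, -0.00076962,
       -0.00014042, -0.00043621]), 'effort': array([-7.91800903e-04, -5.82883430e+01,  1.04689501e+00, -2.59220463e+01,
        1.24696945e-02,  2.74422768e-03,  2.16191592e-05]), 'tcp_pos': array([0.16761741, 0.628003  , 0.2562487 ]), 'tcp_rot': array([ 1.30017926e-01,  9.91511643e-01, -2.44283236e-05,  2.27998066e-05]), 'force': array([-0.27621593,  1.59906772,  0.34338369]), 'torque': array([-0.01083039, -0.00811033, -0.00806062]), 'grasp_force': 0.0, 'grip_width': 1.0015273005105703}
```

```bash
python3 - <<'E'
import cv2,numpy as np
a=cv2.imread("pics/top0.png");b=cv2.imread("pics/scene0.png")
cv2.imwrite("pics/top0b.png",cv2.resize(a,(800,600),interpolation=cv2.INTER_CUBIC))
x=cv2.resize(a[170:260,355:455],(400,360),interpolation=cv2.INTER_CUBIC);y=cv2.resize(a[120:240,95:225],(390,360),interpolation=cv2.INTER_CUBIC)
cv2.imwrite("pics/crop0.png",np.hstack([x,y]))
E
```

```text
(no output)
```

View pics/top0b.png

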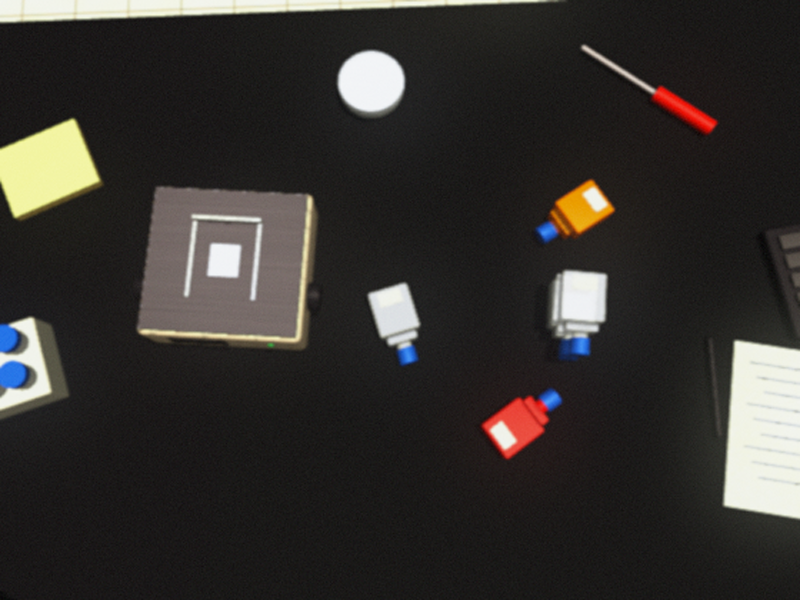

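View pics/crop0.png

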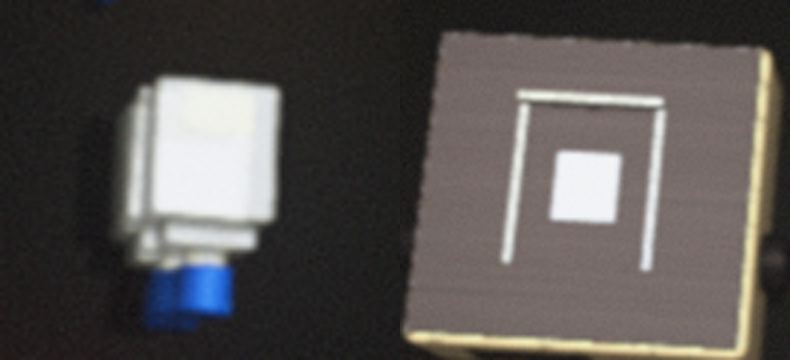

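View pics/scene0.png

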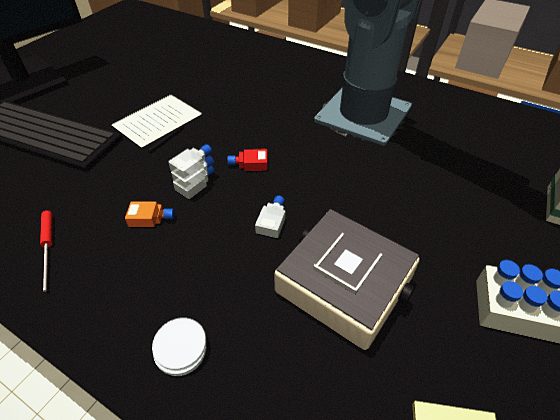

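The top view shows the following (top-camera pixels):
- **Pile:** white flasks at (405,210), cap pointing down (−x). This is the target.
- **Look-alikes:** orange at (408,147), red at (361,299) and the lone white flask at (277,221).
- **Frame:** on the box at (157,182), open side down.

The crop confirms the top flask of the white pile. Next I'll measure it precisely.

```bash
cat > m.py <<'E'
from h import *
def cloud(c):
    K=c["K"];T=c["cam_to_world"];d=c["range_z"];v,u=np.indices(d.shape)
    P=np.stack([(u-K[0,2])/K[0,0]*d,(v-K[1,2])/K[1,1]*d,d],-1)@T[:3,:3].T+T[:3,3]
    P[d==0]=np.nan; return P
def rect(xy):
    (cx,cy),(a,b),t=cv2.minAreaRect(xy.astype(np.float32)*1000); return np.round([cx,cy,a,b,t],1)
E
python3 - <<'E'
from m import *
for n in("top","scene"):
    c=eyes.capture(n);P=cloud(c);im=c["image"].astype(int);B,G,R=im[...,0],im[...,1],im[...,2]
    near=(abs(P[...,0]-.49)<.1)&(abs(P[...,1]+.23)<.09)
    white=(abs(B-R)<50)&(G>110)
    m=near&white&(abs(P[...,2]-.09)<.006)
    q=P[m];print(n,"top n",len(q),"z",np.median(q[:,2]))
    T=c["cam_to_world"];print(" cam",T[:3,3].round(3))
    # colour-only pixels projected to z=.09 plane
    v,u=np.nonzero(m);X=np.array([w(c,p,.09) for p in zip(u,v)]);print(" rect",rect(X[:,:2]))
    mb=near&(B>R+60)&(P[...,2]>.05);v,u=np.nonzero(mb);X=np.array([w(c,p,.08) for p in zip(u,v)]);print(" cap centroid/rect",X.mean(0),rect(X[:,:2]))
    # frame
    nf=(abs(P[...,0]-.557)<.075)&(abs(P[...,1]-.195)<.06)&(P[...,2]>.07)&(G>140)
    k,l,s,ce=cv2.connectedComponentsWithStats(nf.astype(np.uint8))
    for i in range(1,k):
        if s[i,4]<20: continue
        v,u=np.nonzero(l==i);X=np.array([w(c,p,.086 if s[i,4]<1e9 else 0) for p in zip(u,v)]);print(" frame comp",s[i,4],rect(X[:,:2]),X.mean(0))
        # bars: points by thirds
    nl=(abs(P[...,0]-.49)<.08)&(abs(P[...,1]+.005)<.06)&white&(P[...,2]>.02)
    v,u=np.nonzero(nl);X=np.array([w(c,p,.03) for p in zip(u,v)]);print(" lone",rect(X[:,:2]))
E
```

```text
top top n 1220 z 0.08960095370539495
 cam [0.309 0.001 0.973]
 rect [ 486.1 -229.1   52.1   79.3   82.1]
 cap centroid/rect [ 0.43688302 -0.21907736  0.08      ] [ 437.2 -217.9   31.5   20.8   87.6]
 frame comp 658 [564.1 201.6  88.9 106.   84.5] [0.57529635 0.2000228  0.086     ]
 frame comp 550 [559.5 200.9  39.9  43.7  84.7] [0.55927873 0.20082636 0.086     ]
 lone [490.4  -5.3  80.4  51.4  14.4]
scene top n 480 z 0.08855401790398781
 cam [0.984 0.316 0.692]
 rect [ 491.2 -227.3   55.7   80.4   82.2]
 cap centroid/rect [ 0.44602718 -0.21107476  0.08      ] [ 446.9 -208.7   65.3   21.8   54.3]
 frame comp 385 [556.  198.3  87.5  97.1  84.5] [0.57215039 0.19827844 0.086     ]
 frame comp 398 [558.8 199.9  37.3  41.7  84.4] [0.55917739 0.20005402 0.086     ]
 lone [494.4  -5.1  78.3  51.   14.3]
```

>>> step_arm(targets=[{"dx": -0.041,"dy": -0.028,"dz": 0,"turn": -0.03},{"dx": -0.082,"dy": -0.056,"dz": 0,"turn": -0.06},{"dx": -0.123,"dy": -0.084,"dz": 0,"turn": -0.09},{"dx": -0.164,"dy": -0.112,"dz": 0,"turn": -0.12},{"dx": -0.205,"dy": -0.14,"dz": 0,"turn": -0.156}], hand=1, grip_force=30)

```text
time: 1.02
tcp_pos: [0.2982, 0.476, 0.2565]
tcp_rot: [0.068, 0.998, 0.0, 0.0]
force: [1.2, 0.6, 0.2]
grip_width: 0.999
grasp_force: 0.0
```

>>> step_arm(targets=[{"dx": -0.028,"dy": -0.04,"dz": 0,"turn": 0},{"dx": -0.056,"dy": -0.08,"dz": 0,"turn": 0},{"dx": -0.084,"dy": -0.12,"dz": 0,"turn": 0},{"dx": -0.112,"dy": -0.16,"dz": 0,"turn": 0},{"dx": -0.14,"dy": -0.2,"dz": 0,"turn": 0}])

```text
time: 1.43
tcp_pos: [0.3867, 0.3019, 0.2566]
tcp_rot: [0.069, 0.998, 0.0, 0.0]
force: [1.3, 0.5, 0.7]
grip_width: 0.997
grasp_force: 0.0
```

>>> step_arm(targets=[{"dx": -0.028,"dy": -0.04,"dz": 0,"turn": 0},{"dx": -0.056,"dy": -0.08,"dz": 0,"turn": 0},{"dx": -0.084,"dy": -0.12,"dz": 0,"turn": 0},{"dx": -0.097,"dy": -0.166,"dz": 0,"turn": 0},{"dx": -0.109,"dy": -0.213,"dz": 0,"turn": 0}])

```text
time: 1.85
tcp_pos: [0.4498, 0.1211, 0.2566]
tcp_rot: [0.069, 0.998, 0.0, 0.001]
force: [1.0, 0.2, 0.3]
grip_width: 0.999
grasp_force: 0.0
```

>>> step_arm(targets=[{"dx": -0.012,"dy": -0.048,"dz": 0,"turn": 0},{"dx": -0.024,"dy": -0.096,"dz": 0,"turn": 0},{"dx": -0.036,"dy": -0.144,"dz": 0,"turn": 0},{"dx": -0.048,"dy": -0.192,"dz": 0,"turn": 0},{"dx": -0.06,"dy": -0.24,"dz": 0,"turn": 0}])

```text
time: 2.27
tcp_pos: [0.47, -0.0759, 0.2567]
tcp_rot: [0.069, 0.998, 0.0, 0.001]
force: [1.2, 0.5, -0.1]
grip_width: 1.002
grasp_force: 0.0
```

>>> step_arm(targets=[{"dx": -0.012,"dy": -0.048,"dz": 0,"turn": 0},{"dx": -0.025,"dy": -0.096,"dz": 0,"turn": 0},{"dx": -0.038,"dy": -0.143,"dz": 0.02,"turn": 0},{"dx": -0.05,"dy": -0.189,"dz": 0.04,"turn": 0},{"dx": -0.05,"dy": -0.189,"dz": 0.06,"turn": 0}])

```text
time: 2.68
tcp_pos: [0.4885, -0.2383, 0.2087]
tcp_rot: [0.074, 0.997, -0.003, 0.002]
force: [0.1, -0.1, -0.1]
grip_width: 1.001
grasp_force: 0.0
```

>>> step_arm(targets=[{"dx": 0,"dy": 0,"dz": 0,"turn": 0},{"dx": 0,"dy": 0,"dz": 0,"turn": 0},{"dx": 0,"dy": 0,"dz": 0,"turn": 0},{"dx": 0,"dy": 0,"dz": 0,"turn": 0},{"dx": 0,"dy": 0,"dz": 0,"turn": 0}])

```text
time: 3.1
tcp_pos: [0.4896, -0.2283, 0.2093]
tcp_rot: [0.068, 0.998, 0.0, 0.001]
force: [0.8, 0.2, -0.5]
grip_width: 1.002
grasp_force: 0.0
```

```bash
python3 - <<'E'
from m import *
o=env.get_obs();print(o["tcp_pos"],o["tcp_rot"],o["joints"].round(2))
c=eyes.capture("scene");P=cloud(c);im=c["image"].astype(int);B,G,R=im[...,0],im[...,1],im[...,2]
a=c["image"][110:230,130:290];cv2.imwrite("pics/pre.png",cv2.resize(a,(800,600),interpolation=cv2.INTER_CUBIC))
print("tip min z near jaws",[np.nanpercentile(P[(abs(P[...,0]-.489)<.02)&(abs(P[...,1]-y)<.02)&(P[...,2]>.1)][:,2],2) if ((abs(P[...,0]-.489)<.02)&(abs(P[...,1]-y)<.02)&(P[...,2]>.1)).any() else None for y in(-.18,-.28)])
# frame bars from top picture, in provisional frame axes at z .09
c=eyes.capture("top");P=cloud(c);im=c["image"].astype(int);G=im[...,1]
t=np.radians(-5.5);ex=np.array([np.cos(t),np.sin(t)]);ey=np.array([-ex[1],ex[0]])
nf=(abs(P[...,0]-.557)<.075)&(abs(P[...,1]-.2)<.07)&(P[...,2]>.07)&(G>140)
v,u=np.nonzero(nf);X=np.array([w(c,p,.090)[:2] for p in zip(u,v)])-[.559,.2005];a=X@ex;b=X@ey
for s in(1,-1):
    m=(b*s>.028)&(abs(a)<.04);print("side",s,np.polyfit(a[m],b[m],1),"xmin",a[(b*s>.028)].min())
X=np.array([w(c,p,.098)[:2] for p in zip(u,v)])-[.559,.2005];a=X@ex;b=X@ey
m=(a>.035)&(abs(b)<.03);print("stop",np.polyfit(b[m],a[m],1))
E
```

```text
[ 0.489619   -0.22829861  0.20931388] [6.80988465e-02 9.97678176e-01 6.22399439e-05 8.94706876e-04] [ 0.07  0.42  0.36  1.89 -0.2   0.86  1.97]
tip min z near jaws [np.float64(0.20866109874692282), np.float64(0.19913824661795038)]
side 1 [-0.00038587  0.04041984] xmin -0.04794605678558418
side -1 [ 0.00273659 -0.03966194] xmin -0.04876212728790776
stop [-0.00598722  0.05051089]
```

View pics/pre.png

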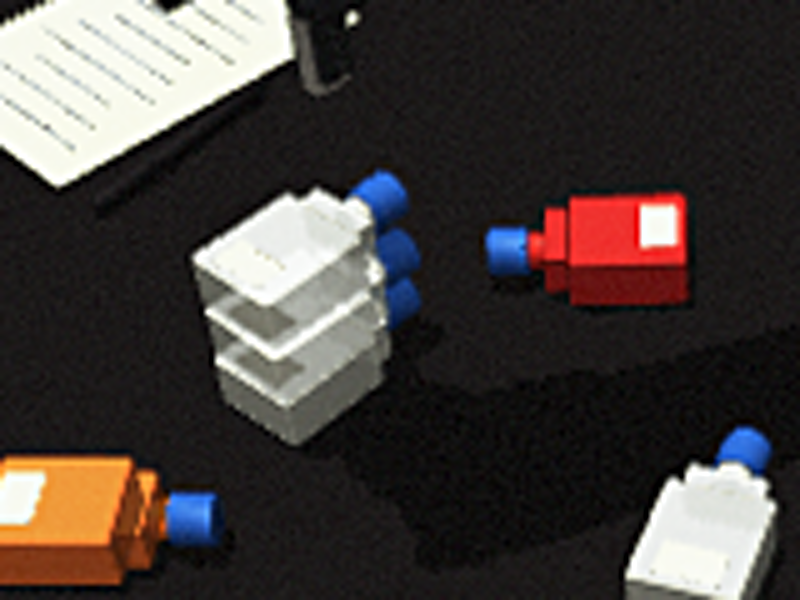

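The crop shows the pile at (300,250), with its top flask clear and the other two under it. Orange, red and the lone flask stand apart. The frame fit is (0.560, 0.2007), yaw −5.5°. Descending.

>>> step_arm(targets=[{"dx": 0,"dy": 0,"dz": 0.03,"turn": 0},{"dx": 0,"dy": 0,"dz": 0.06,"turn": 0},{"dx": 0,"dy": 0,"dz": 0.09,"turn": 0},{"dx": 0,"dy": 0,"dz": 0.11,"turn": 0},{"dx": 0,"dy": 0,"dz": 0.12,"turn": 0}])

```text
time: 3.62
tcp_pos: [0.4879, -0.2284, 0.1106]
tcp_rot: [0.069, 0.998, 0.0, -0.001]
force: [-0.3, 0.5, 0.0]
grip_width: 0.999
grasp_force: 0.0
```

>>> step_arm(targets=[{"dx": 0,"dy": 0,"dz": 0.01,"turn": 0},{"dx": 0,"dy": 0,"dz": 0.02,"turn": 0},{"dx": 0,"dy": 0,"dz": 0.026,"turn": 0},{"dx": 0,"dy": 0,"dz": 0.026,"turn": 0},{"dx": 0,"dy": 0,"dz": 0.026,"turn": 0}])

```text
time: 4.03
tcp_pos: [0.4891, -0.2294, 0.0918]
tcp_rot: [0.069, 0.998, -0.0, 0.0]
force: [0.8, 0.2, 0.1]
grip_width: 0.999
grasp_force: 0.0
```

>>> step_arm(targets=[{"dx": 0,"dy": 0,"dz": 0,"turn": 0},{"dx": 0,"dy": 0,"dz": 0,"turn": 0},{"dx": 0,"dy": 0,"dz": 0,"turn": 0},{"dx": 0,"dy": 0,"dz": 0,"turn": 0},{"dx": 0,"dy": 0,"dz": 0,"turn": 0}], hand=0.66, grip_force=25)

```text
time: 4.45
tcp_pos: [0.489, -0.2294, 0.0918]
tcp_rot: [0.069, 0.998, -0.0, 0.0]
force: [0.1, -0.8, 0.9]
grip_width: 0.659
grasp_force: 0.2
```

```bash
python3 - <<'E'
from m import *
c=eyes.capture("scene")
a=c["image"][100:220,130:290];cv2.imwrite("pics/close.png",cv2.resize(a,(800,600),interpolation=cv2.INTER_CUBIC))
E
```

```text
(no output)
```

View pics/close.png

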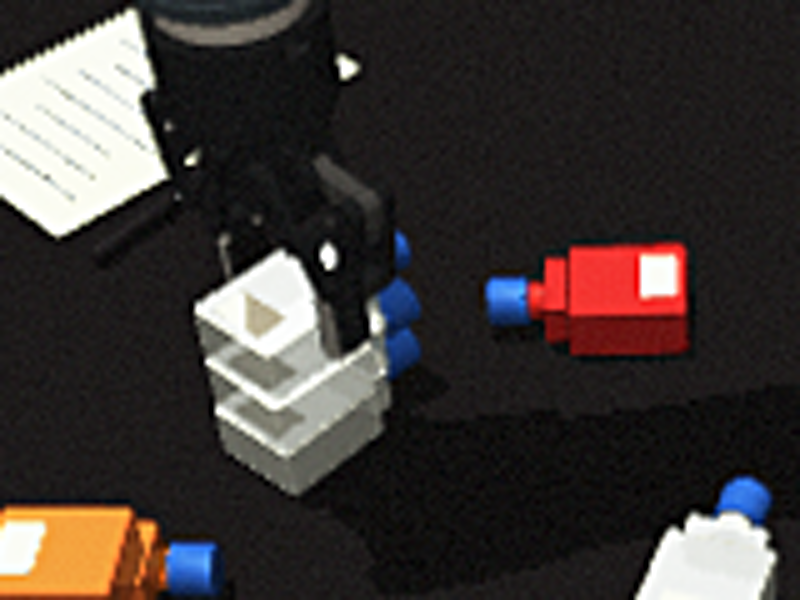

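The jaws straddle the top flask, with the near fingertip at (350,355). I'll check its height from the range image.

```bash
python3 - <<'E'
from m import *
c=eyes.capture("scene");P=cloud(c);im=c["image"].astype(int)
for v in range(162,175): print(v,[ (P[v,u].round(3).tolist(),int(im[v,u,1])) for u in (197,199,201)])
E
```

```text
162 [([0.501, -0.192, 0.101], 17), ([0.5, -0.187, 0.103], 15), ([0.494, -0.186, 0.099], 23)]
163 [([0.502, -0.191, 0.099], 19), ([0.501, -0.187, 0.1], 23), ([0.492, -0.189, 0.093], 14)]
164 [([0.503, -0.191, 0.097], 18), ([0.5, -0.188, 0.096], 18), ([0.493, -0.189, 0.091], 25)]
165 [([0.501, -0.194, 0.092], 29), ([0.501, -0.187, 0.094], 17), ([0.494, -0.189, 0.088], 10)]
166 [([0.501, -0.195, 0.088], 48), ([0.501, -0.188, 0.092], 17), ([0.493, -0.19, 0.084], 19)]
167 [([0.5, -0.196, 0.084], 56), ([0.503, -0.187, 0.09], 11), ([0.494, -0.19, 0.082], 16)]
168 [([0.501, -0.195, 0.083], 59), ([0.501, -0.189, 0.085], 17), ([0.497, -0.187, 0.083], 0)]
169 [([0.501, -0.196, 0.079], 77), ([0.502, -0.189, 0.082], 0), ([0.498, -0.187, 0.08], 64)]
170 [([0.501, -0.196, 0.076], 84), ([0.501, -0.19, 0.079], 55), ([0.482, -0.204, 0.058], 178)]
171 [([0.503, -0.196, 0.074], 104), ([0.498, -0.195, 0.071], 202), ([0.485, -0.201, 0.058], 192)]
172 [([0.504, -0.195, 0.072], 217), ([0.49, -0.203, 0.058], 255), ([0.484, -0.203, 0.053], 130)]
173 [([0.494, -0.206, 0.056], 255), ([0.491, -0.203, 0.055], 168), ([0.485, -0.202, 0.051], 152)]
174 [([0.498, -0.203, 0.058], 172), ([0.493, -0.202, 0.054], 150), ([0.487, -0.201, 0.05], 164)]
```

Tip is at about 0.073 m, which is good. Closing.

>>> step_arm(targets=[{"dx": 0,"dy": 0,"dz": 0.001,"turn": 0},{"dx": 0,"dy": 0,"dz": 0.002,"turn": 0},{"dx": 0,"dy": 0,"dz": 0.002,"turn": 0},{"dx": 0,"dy": 0,"dz": 0.002,"turn": 0},{"dx": 0,"dy": 0,"dz": 0.002,"turn": 0}], hand=0.4, grip_force=25)

```text
time: 4.97
tcp_pos: [0.489, -0.2296, 0.0914]
tcp_rot: [0.069, 0.998, 0.0, 0.0]
force: [-4.3, 1.5, 17.8]
grip_width: 0.608
grasp_force: 23.7
```

>>> step_arm(targets=[{"dx": 0,"dy": 0,"dz": -0.003,"turn": 0},{"dx": 0,"dy": 0,"dz": -0.007,"turn": 0},{"dx": 0,"dy": 0,"dz": -0.015,"turn": 0},{"dx": 0,"dy": 0,"dz": -0.03,"turn": 0},{"dx": 0,"dy": 0,"dz": -0.05,"turn": 0}])

```text
time: 5.38
tcp_pos: [0.4881, -0.2289, 0.1301]
tcp_rot: [0.069, 0.998, 0.0, -0.001]
force: [-0.0, -0.5, -1.2]
grip_width: 0.606
grasp_force: 26.8
```

>>> step_arm(targets=[{"dx": 0,"dy": 0,"dz": -0.03,"turn": 0},{"dx": 0,"dy": 0,"dz": -0.06,"turn": 0},{"dx": 0,"dy": 0,"dz": -0.09,"turn": 0},{"dx": 0,"dy": 0,"dz": -0.11,"turn": 0},{"dx": 0,"dy": 0,"dz": -0.11,"turn": 0}])

```text
time: 5.8
tcp_pos: [0.4907, -0.2303, 0.2221]
tcp_rot: [0.069, 0.998, -0.001, 0.003]
force: [0.5, -0.8, -0.6]
grip_width: 0.604
grasp_force: 26.9
```

```bash
python3 - <<'E'
from m import *
c=eyes.capture("scene")
a=c["image"][70:220,110:310];cv2.imwrite("pics/lift.png",cv2.resize(a,(800,600),interpolation=cv2.INTER_CUBIC))
o=env.get_obs();print(o["tcp_pos"],o["tcp_rot"],o["force"])
E
```

```text
[ 0.48989871 -0.22970643  0.22020301] [ 6.91095349e-02  9.97606872e-01 -4.17683150e-04  2.05569900e-03] [ 0.44142877  0.45860363 -0.6090219 ]
```

View pics/lift.png

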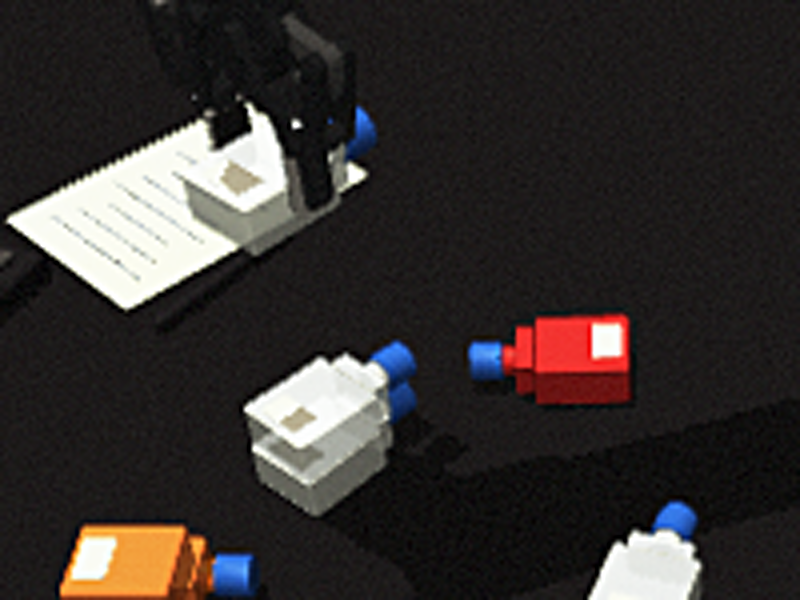

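The pile's top flask is lifted level at (270,170), and the other two are unmoved at (320,430). Carrying it over.

>>> step_arm(targets=[{"dx": 0,"dy": 0.02,"dz": 0,"turn": -0.01},{"dx": -0.001,"dy": 0.06,"dz": 0,"turn": -0.02},{"dx": -0.003,"dy": 0.105,"dz": 0,"turn": -0.03},{"dx": -0.004,"dy": 0.15,"dz": 0,"turn": -0.04},{"dx": -0.005,"dy": 0.195,"dz": 0,"turn": -0.053}])

```text
time: 6.27
tcp_pos: [0.5135, -0.0737, 0.2171]
tcp_rot: [0.048, 0.999, -0.0, -0.001]
force: [0.2, 0.4, -1.1]
grip_width: 0.599
grasp_force: 26.8
```

```bash
cat > go.py <<'E'
from m import *
from scipy.spatial.transform import Rotation as Ro
import sys
o=env.get_obs();R=Ro.from_quat(o["tcp_rot"]);t=np.array([.560,.2007,float(sys.argv[1])])
y=R.as_matrix()[:,1];print(o["tcp_pos"],"d units",(R.inv().apply(t-o["tcp_pos"])/.8).round(4),"yaw of y",np.degrees(np.arctan2(y[1],y[0])),"force",o["force"].round(1))
E
python3 go.py .219
```

```text
[ 0.51353827 -0.07366173  0.21713967] d units [-0.0247  0.347  -0.0024] yaw of y 84.45449948597613 force [ 0.2  0.4 -1.1]
```

>>> step_arm(targets=[{"dx": -0.003,"dy": 0.045,"dz": 0,"turn": 0},{"dx": -0.006,"dy": 0.09,"dz": 0,"turn": 0},{"dx": -0.009,"dy": 0.135,"dz": 0,"turn": 0},{"dx": -0.012,"dy": 0.18,"dz": 0,"turn": 0},{"dx": -0.015,"dy": 0.225,"dz": 0,"turn": 0}])

```text
time: 6.68
tcp_pos: [0.5428, 0.1044, 0.217]
tcp_rot: [0.048, 0.999, -0.0, -0.001]
force: [0.6, 0.2, -0.4]
grip_width: 0.604
grasp_force: 26.8
```

>>> step_arm(targets=[{"dx": -0.003,"dy": 0.045,"dz": 0,"turn": 0},{"dx": -0.006,"dy": 0.08,"dz": 0,"turn": 0},{"dx": -0.008,"dy": 0.105,"dz": 0.01,"turn": 0},{"dx": -0.009,"dy": 0.12,"dz": 0.03,"turn": 0},{"dx": -0.009,"dy": 0.124,"dz": 0.05,"turn": 0}])

```text
time: 7.1
tcp_pos: [0.5598, 0.2044, 0.1767]
tcp_rot: [0.046, 0.999, 0.001, -0.0]
force: [0.0, -0.4, -0.0]
grip_width: 0.607
grasp_force: 26.8
```

>>> step_arm(targets=[{"dx": 0,"dy": 0,"dz": 0.015,"turn": 0},{"dx": 0,"dy": 0,"dz": 0.03,"turn": 0},{"dx": 0,"dy": 0,"dz": 0.04,"turn": 0},{"dx": 0,"dy": 0,"dz": 0.04,"turn": 0},{"dx": 0,"dy": 0,"dz": 0.04,"turn": 0}])

```text
time: 7.52
tcp_pos: [0.5603, 0.1999, 0.1457]
tcp_rot: [0.049, 0.999, -0.0, -0.0]
force: [1.0, -1.1, 0.7]
grip_width: 0.6
grasp_force: 26.8
```

```bash
python3 go.py .1174; python3 - <<'E'
from m import *
t=[]
for n,s in(("scene",(slice(140,320),slice(260,430))),("top",(slice(90,270),slice(80,250)))):
    t.append(cv2.resize(eyes.capture(n)["image"][s],(400,424),interpolation=cv2.INTER_CUBIC))
cv2.imwrite("pics/above.png",np.hstack(t))
E
```

```text
[0.56029916 0.19987138 0.14570385] d units [0.0005 0.001  0.0354] yaw of y 84.39415562596177 force [ 1.  -1.1  0.7]
```

View pics/above.png

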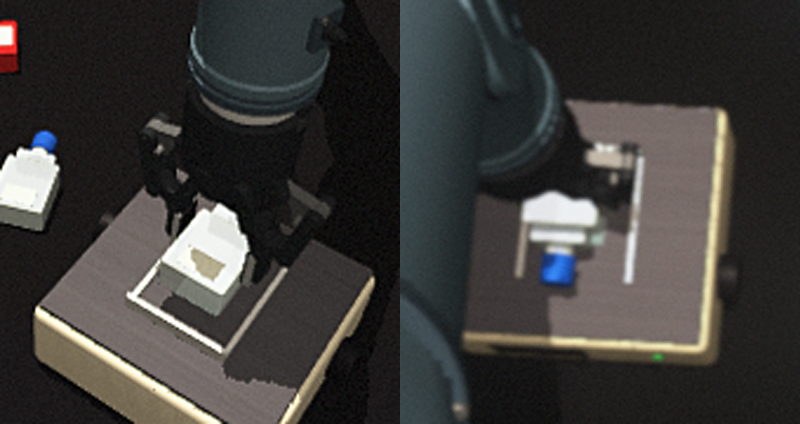

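The flask hangs squarely over the frame at left panel (210,265), cap on the open side at right panel (557,265). Lowering gently.

>>> step_arm(targets=[{"dx": 0,"dy": 0.001,"dz": 0.01,"turn": 0},{"dx": 0,"dy": 0.001,"dz": 0.018,"turn": 0},{"dx": 0,"dy": 0.001,"dz": 0.025,"turn": 0},{"dx": 0,"dy": 0.001,"dz": 0.03,"turn": 0},{"dx": 0,"dy": 0.001,"dz": 0.03,"turn": 0}])

```text
time: 8.03
tcp_pos: [0.5596, 0.2013, 0.1207]
tcp_rot: [0.048, 0.999, -0.0, -0.001]
force: [-0.2, 0.8, -0.8]
grip_width: 0.602
grasp_force: 26.8
```

>>> step_arm(targets=[{"dx": 0,"dy": 0,"dz": 0.001,"turn": 0},{"dx": 0,"dy": 0,"dz": 0.002,"turn": 0},{"dx": 0,"dy": 0,"dz": 0.003,"turn": 0},{"dx": 0,"dy": 0,"dz": 0.004,"turn": 0},{"dx": 0,"dy": 0,"dz": 0.004,"turn": 0}])

```text
time: 8.45
tcp_pos: [0.5604, 0.2016, 0.1187]
tcp_rot: [0.048, 0.999, 0.0, 0.0]
force: [0.7, 0.1, -0.2]
grip_width: 0.603
grasp_force: 26.8
```

>>> step_arm(targets=[{"dx": 0,"dy": 0,"dz": 0.0005,"turn": 0},{"dx": 0,"dy": 0,"dz": 0.001,"turn": 0},{"dx": 0,"dy": 0,"dz": 0.0015,"turn": 0},{"dx": 0,"dy": 0,"dz": 0.002,"turn": 0},{"dx": 0,"dy": 0,"dz": 0.002,"turn": 0}])

```text
time: 8.87
tcp_pos: [0.5604, 0.2016, 0.1175]
tcp_rot: [0.048, 0.999, 0.0, -0.0]
force: [-2.2, -0.8, 4.6]
grip_width: 0.604
grasp_force: 27.4
```

>>> step_arm(targets=[{"dx": 0,"dy": 0,"dz": 0,"turn": 0},{"dx": 0,"dy": 0,"dz": 0,"turn": 0},{"dx": 0,"dy": 0,"dz": 0,"turn": 0},{"dx": 0,"dy": 0,"dz": 0,"turn": 0},{"dx": 0,"dy": 0,"dz": 0,"turn": 0}], hand=0.72)

```text
time: 9.28
tcp_pos: [0.5604, 0.2016, 0.117]
tcp_rot: [0.048, 0.999, -0.0, -0.0]
force: [-0.7, -0.1, 0.6]
grip_width: 0.717
grasp_force: 0.0
```

>>> step_arm(targets=[{"dx": 0,"dy": 0,"dz": -0.005,"turn": 0},{"dx": 0,"dy": 0,"dz": -0.015,"turn": 0},{"dx": 0,"dy": 0,"dz": -0.03,"turn": 0},{"dx": 0,"dy": 0,"dz": -0.05,"turn": 0},{"dx": 0,"dy": 0,"dz": -0.08,"turn": 0}])

```text
time: 9.7
tcp_pos: [0.5596, 0.2012, 0.1815]
tcp_rot: [0.048, 0.999, -0.001, -0.001]
force: [-0.3, 1.0, -0.1]
grip_width: 0.723
grasp_force: 0.0
```

>>> step_arm(targets=[{"dx": 0,"dy": 0,"dz": -0.04,"turn": 0},{"dx": 0.0,"dy": 0,"dz": -0.08,"turn": 0},{"dx": 0,"dy": -0.03,"dz": -0.1,"turn": 0},{"dx": 0,"dy": -0.07,"dz": -0.1,"turn": 0},{"dx": 0,"dy": -0.11,"dz": -0.1,"turn": 0}])

```text
time: 10.12
tcp_pos: [0.5528, 0.1139, 0.264]
tcp_rot: [0.047, 0.999, 0.001, 0.002]
force: [-0.5, -1.3, -0.3]
grip_width: 0.719
grasp_force: 0.0
```

>>> step_arm(targets=[{"dx": 0.0,"dy": -0.04,"dz": 0,"turn": 0},{"dx": 0.0,"dy": -0.08,"dz": 0,"turn": 0},{"dx": 0,"dy": -0.11,"dz": 0,"turn": 0},{"dx": 0,"dy": -0.13,"dz": 0,"turn": 0},{"dx": 0,"dy": -0.13,"dz": 0,"turn": 0}])

```text
time: 10.53
tcp_pos: [0.5416, 0.0057, 0.2626]
tcp_rot: [0.052, 0.999, -0.001, 0.001]
force: [0.9, -0.5, 0.4]
grip_width: 0.721
grasp_force: 0.0
```

```bash
python3 - <<'E'
from m import *
t=[]
for n,s in(("scene",(slice(110,320),slice(130,430))),("top",(slice(90,300),slice(80,440)))):
    c=eyes.capture(n);t.append(cv2.resize(c["image"][s],(400,280),interpolation=cv2.INTER_CUBIC))
    P=cloud(c);im=c["image"].astype(int);B,G,R=im[...,0],im[...,1],im[...,2];wh=(abs(B-R)<50)&(G>110)
    for nm,x,y,z in(("placed",.56,.2,.116),("second",.485,-.225,.06),("lone",.49,-.005,.03)):
        m=wh&(abs(P[...,0]-x)<.08)&(abs(P[...,1]-y)<.06)&(abs(P[...,2]-z)<.006)
        v,u=np.nonzero(m)
        if len(v)>50: X=np.array([w(c,p,z) for p in zip(u,v)]);print(n,nm,len(v),rect(X[:,:2]),np.nanmedian(P[m][:,2]))
cv2.imwrite("pics/end.png",np.hstack(t))
E
```

```text
scene placed 963 [561.5 203.1  51.4  78.3  84.2] 0.11513928366172255
scene second 462 [ 493.5 -225.    54.8   79.    79.6] 0.05867122367030764
scene lone 564 [494.4  -5.1  78.4  51.   14.3] 0.028768572253546454
top placed 1231 [557.9 202.8  52.8  79.3  84.5] 0.11607117345418894
top second 1136 [ 489.  -226.1   52.9   78.3   80.2] 0.05963615194576227
```

View pics/end.png

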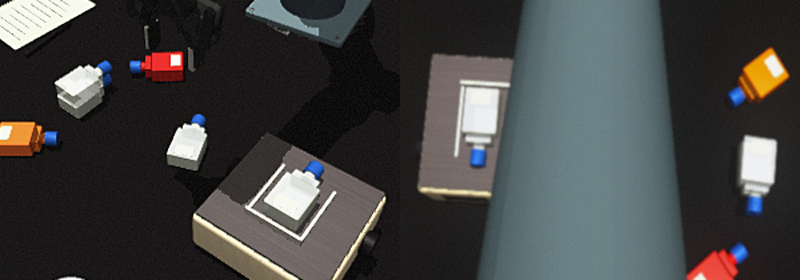

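The flask lies flat inside the frame at left panel (292,198), square with it (84.5° against 84.5°), cap on the open side. The other flasks are in place, and the arm is clear.

```bash
python3 -c "
from workcell import sign_off
print(sign_off())"
```

```text
the job is handed in; nothing more can be done
None
```

The pile's top flask now lies flat and released inside the imager's frame, square with it and cap to the open side; the lone flask measured unmoved, the two left in the pile look in place in the pictures, and the job is handed in.

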